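# Take the upper masking-tape roll off the bench tape stand

### The job

Get a tape roll ready for masking: swing the tape stand's keeper arm about a quarter turn clear of the spindle, slide only the upper tape roll up off the spindle, and set it down flat in the empty compartment of the grey tray without dropping it. Leave the lower roll on the spindle, close the keeper arm fully over it again, and do not disturb the paint jar, the dropper bottle or the brush cup.

Things in the scene. Friction and masses are not known exactly. Their poses are not given: they have to be found in the camera images.
- stand: Tape stand screwed to the bench. Origin on the axis of its upright spindle, at bench height; z up. Its x axis points from the keeper's pivot pillar to the spindle. Dark steel base 16 mm thick, from x=-130 to +45 mm, 80 mm wide. Spindle 20 mm diameter, blunt tip 80 mm above the bench. Pivot pillar 20 mm diameter at x=-85 mm, y=0.
- keeper (a joint): Keeper arm: flat steel bar turning level about the pivot pillar, 127 mm long from the pivot, 20 mm wide, 85 to 93 mm above the bench, just above the spindle's tip. In rad: 0 = shut at its stop, over the spindle (along the stand's +x); grows counter-clockwise from above to 1.75; at 1.57 it points along the stand's +y. Stays where left; starts up to 0.35 ajar.
- keeper_knob (a point): Middle of the black upright knob near the end of the keeper arm: knob 14 mm diameter, 36 mm tall, standing on the arm from 93 to 129 mm above the bench (this point at 111 mm), 115 mm from the pivot axis. Moves with the arm.
- keeper_pivot (a point): The keeper's upright pivot axis, 85 mm above the bench.
- roll: Upper masking-tape roll, the larger: 58 mm outside diameter, 24 mm tall, cardboard core with 26 mm bore, about 50 g. Origin at the centre of its underside, z along its axis. At the start its underside is 34 mm above the bench, resting on the lower roll, on the spindle.
- low_roll: Lower tape roll, the smaller, on the stand's base under the upper one: 50 mm outside diameter, 18 mm tall, 26 mm bore, about 30 g. Origin at the centre of its underside, 16 mm above the bench.
- tray: Grey plastic tray fixed to the bench, 276 mm along its x, 142 mm along its y, 24 mm tall, walls, floor and divider 5 mm thick. Origin at the centre of its underside. A divider at x=0 makes two compartments, each about 130 by 132 mm; the one on its -x side is empty, the one on its +x side holds the paint jar.
- tray_empty (a point): Centre of the floor of the tray's empty compartment, 5 mm above the bench; axes as the tray's.
- jar: Bystander: paint jar in the tray's other compartment, 36 mm diameter, 42 mm tall. Origin at the centre of its underside.
- dropper: Bystander: dropper paint bottle standing on the bench, 25 mm diameter, 65 mm tall. Origin at the centre of its underside.
- brush_cup: Bystander: clear plastic cup of brushes on the bench, 72 mm diameter, 85 mm tall, the brushes reaching about 160 mm. Origin at the centre of its underside.
Mind the look-alikes: they are no part of the job. What is shaped like the roll but blue or pink is not meant.

How it is judged:
By the outcome, as a careful person would: the job done as asked, in the order asked, and still so for the second after the job is handed in, with the robot touching nothing.
It also fails if it takes over 69 s, if anything falls off the work surface, if the arm or the gripper's body presses on something with over 40 N, if the wrist force passes 120 N, or if a joint passes its speed limit or range.

### The arm

A 6-joint arm with a two-finger parallel gripper is mounted at the origin on the work surface. World frame = base frame: x ahead of the robot, y to its left, z up, the work surface at z = 0. Lengths are in m, angles in rad, forces in N, time in s.
With the tool pointing down it reaches from about 0.375 to 0.825 m from the base axis. Payload 5.5 kg.
Tool frame: the origin (TCP) lies between the finger pads; the fingertips stand 8 mm ahead of it and the grasp point (between the pads) lies 11 mm behind it; z points along the fingers, y is the line along which they close (so a half turn about z gives the same grasp; the last joint's range is limited). The gripper opens to 85 mm and grips with 20 to 120 N. Pads are 22 mm wide; open, the fingers measure 114 mm over their backs; the gripper's body (76 mm by 85 mm) begins 54 mm behind the grasp point. The pads swing forward as they close: fully open they stand 13 mm farther back than shut.
Start: joints at [-1.125, 0.314, -0.047, 1.21, 0, 1.571], TCP at [0.259, -0.541, 0.239] pointing down, gripper open.
Joint ranges: [-2.67, 2.67], [-0.69, 1.73], [-1.03, 1.25], [-2.08, 2.16], [-1.42, 1.45], [-3.14, 3.14]. Speed limits (rad/s): [2.39, 2.39, 3.01, 3.14, 3.14, 3.14].

### API

Orientations are given as a rotation vector (axis times angle).
In Python, from plant import arm gives the robot as it stands.
- The arm moves only by the tool carry_out, never from a script. Its argument "moves" is a list of rows, each a list of 3 entries, a list of its own where there are three numbers: the turn, a rotation vector about the tool's x, y, z in degrees, then the shift along the tool's x, y, z in m, then the opening, from 0 (shut) to 1 (fully open). In form: [[[ax, ay, az], [dx, dy, dz], jaw], ...]. A call has 1 to 20 rows; each row is the pose to reach, as a shift and turn from the pose commanded when the call began, along the tool's axes at that moment; what a row does not reach only later rows make up. A row lasts 1/12 s, in which the tool goes at most 41.7 mm and 7.16 degrees, less where a joint would pass 70% of its speed; a pose out of reach is approached as far as the arm can. A call with a gripper value outside its range is refused whole. The fingers move at their own pace and stop on an object; "newtons" is the grip in N (left out, the last holds). Time passes only in rows, so rows that repeat a pose let the fingers close. It gives the time, the measured TCP pose, the force, the opening and the grip force at its end, in the units of the state.
- arm.state(): the state, without advancing time (a new reading comes with each control period).
- arm.camera(name): name is "scene" or "top"; returns the picture (400x640x3 uint8, red, green, blue); there is no depth.
- arm.camera_params(name): a dict with "camera_matrix" (3x3 intrinsics, pixels), "cam_to_world" (4x4, takes a point from camera to world coordinates). Camera axes: x right, y down, z forward; pixel columns grow to the right and rows downward; lengths in m; the calibration is good to about 2 mm. A picture is of the moment at which its call begins. camera_params takes no time and is no camera call.
- arm.sign_off(): hands the job in; it is judged then, once.
The state is a dict: "time_s": time; "joints": joint angles; "qd": joint speeds; "joint_torque": joint torques, N m; "eef_pos": TCP position; "ee_rot": TCP orientation; "force": force on the tool from outside, world axes, zero at the start; "torque": the same for the moment, N m; "gripper_width": finger opening in m; "grasp_force": force on a finger pad.
Only numpy, scipy, OpenCV 4.12 (cv2) and the standard library are available. Lean on these libraries where they do the work, as an engineer would, in place of code of your own. Each camera call takes 0.05 s, during which the arm holds its last target. There are 200 camera calls.

## Working session

There is one attempt and no reset: what is moved stays moved. The work goes in short steps, Python scripts to look and compute and a tool call to move; the robot and the scene stay as the last step left them, time stands still between calls to the robot, and variables do not carry over. Pictures are saved under pics/ and viewed, at most 10 in all, crops included, and the job is handed in when it is done.

Besides the shell and the picture viewer there is one more tool, called after "Call:" as name([rows], argument=value, ...), one row to a line, values as JSON. carry_out: Moves the arm, as the interface text tells. Its arguments: {"type":"object","properties":{"moves":{"type":"array","items":{"type":"array"}},"newtons":{"type":"number"}},"required":["moves"]}

```bash
mkdir -p pics; ls; python3 - <<'E'
from plant import arm
import cv2,json
for n in("scene","top"):
    cv2.imwrite(f"pics/{n}0.png",arm.camera(n)[:,:,::-1])
    p=arm.camera_params(n);print(n,p)
print(arm.state())
E
```

```text
pics
scene {'camera_matrix': array([[437.22871003,   0.        , 318.24990335],
       [  0.        , 437.22871003, 197.16352955],
       [  0.        ,   0.        ,   1.        ]]), 'cam_to_world': array([[ 0.3914624 ,  0.63031978, -0.67041343,  1.21545827],
       [ 0.92013681, -0.27625941,  0.27754097, -0.22067852],
       [-0.01026845, -0.72551892, -0.68812561,  0.73693889],
       [ 0.        ,  0.        ,  0.        ,  1.        ]])}
top {'camera_matrix': array([[396.16807999,   0.        , 316.60571186],
       [  0.        , 396.16807999, 197.96166521],
       [  0.        ,   0.        ,   1.        ]]), 'cam_to_world': array([[ 0.01841101, -0.9862519 ,  0.16422005,  0.44322719],
       [-0.99979843, -0.019476  , -0.00487729,  0.02741727],
       [ 0.00800859, -0.16409715, -0.98641167,  1.11242384],
       [ 0.        ,  0.        ,  0.        ,  1.        ]])}
{'time_s': 0.1, 'joints': array([-1.12499564e+00,  3.14141147e-01, -4.80051925e-02,  1.21021953e+00,
        4.96344156e-06,  1.57076411e+00]), 'qd': array([-0.00063496, -0.00078319,  0.00184461,  0.00095299,  0.00015213,
        0.00097875]), 'joint_torque': array([ 5.05140633e-04, -5.40766919e+01,  3.40540802e+01,  1.12067460e-02,
        1.02024351e-04, -8.12507011e-06]), 'eef_pos': array([ 0.25848076, -0.54087963,  0.23851783]), 'ee_rot': array([-3.06236578e+00, -6.94188466e-01,  5.37101126e-04]), 'force': array([ 0.18049206,  1.44890712, -0.0800525 ]), 'torque': array([ 0.05343379, -0.01393651,  0.05426537]), 'grasp_force': 0.0, 'gripper_width': 0.08542638827832856}
```

View pics/scene0.png

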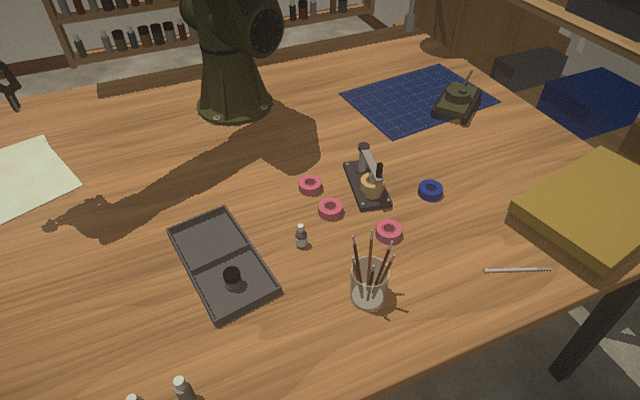

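View pics/top0.png

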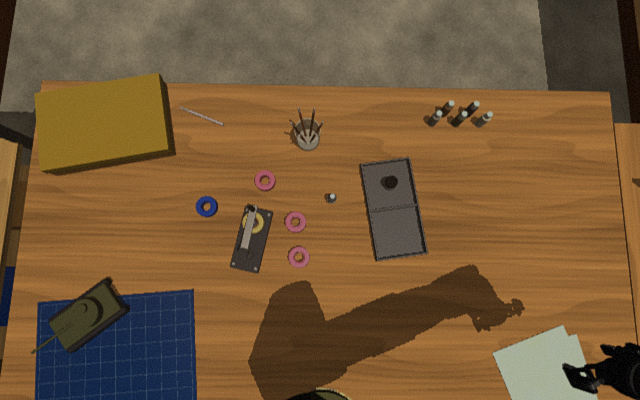

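Scene view: the stand with the cream roll is at (371,185), the tray at (223,265) with the jar at (232,278), the dropper at (301,237) and the cup at (369,285). Top view: stand at (252,238), roll at (253,222), tray at (393,209) with its empty half at (398,233), jar at (390,183), dropper at (331,197) and cup at (308,138).

Candidates for the roll in the top view: cream on the spindle (253,222), pink (264,180), (295,222) and (298,257), blue (206,206). By the description it is the cream one on the stand, so I'm checking that in one close crop.

```bash
cat > h.py <<'E'
import numpy as np,cv2
from plant import arm
P={n:arm.camera_params(n) for n in("scene","top")}
def ray(n,uv):
    K,T=P[n]["camera_matrix"],P[n]["cam_to_world"]
    return T[:3,3],T[:3,:3]@np.linalg.solve(K,[uv[0],uv[1],1.])
def onz(n,uv,z):
    o,d=ray(n,uv);return o+d*(z-o[2])/d[2]
def pix(n,X):
    K,T=P[n]["camera_matrix"],P[n]["cam_to_world"]
    c=K@(T[:3,:3].T@(np.asarray(X)-T[:3,3]));return c[:2]/c[2]
E
python3 - <<'E'
import cv2,numpy as np
t=cv2.imread("pics/top0.png")[195:280,210:310];s=cv2.imread("pics/scene0.png")[135:220,325:425]
cv2.imwrite("pics/crop1.png",np.hstack([cv2.resize(a,None,fx=4,fy=4,interpolation=cv2.INTER_CUBIC) for a in(t,s)]))
E
```

```text
(no output)
```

View pics/crop1.png

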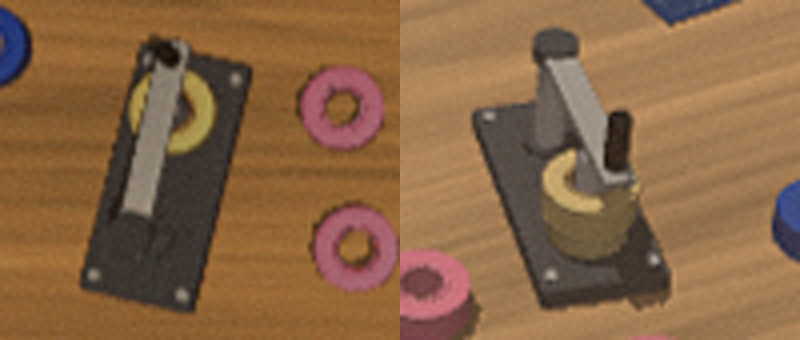

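The crop shows the cream roll on the spindle under the slightly ajar keeper. In the top view the roll centre is about (253,223), the knob (251,208) and the pillar (244,253); in the scene view the knob is about (479,170) less the crop offset. Now I'll measure.

```bash
python3 - <<'E'
from h import *
np.set_printoptions(precision=4,suppress=True)
t=cv2.imread("pics/top0.png");s=cv2.imread("pics/scene0.png")
def mask(im,lo,hi,box):
    m=cv2.inRange(cv2.cvtColor(im,cv2.COLOR_BGR2HSV),lo,hi);z=np.zeros_like(m);x0,x1,y0,y1=box;z[y0:y1,x0:x1]=m[y0:y1,x0:x1];return z
# cream roll: top
for nm,im,box in(("top",t,(235,272,205,240)),):
    m=mask(im,(20,70,110),(35,255,255),box);c=max(cv2.findContours(m,0,1)[0],key=cv2.contourArea)
    p=np.argwhere(m)[:,::-1].astype(np.float32)
    (u,v),r=cv2.minEnclosingCircle(p);print("roll top pix",u,v,r,len(p),onz("top",(u,v),.058), "r m",r/396*1.06)
cr=lambda u,v:(210+u/4-.4,195+v/4-.4)
sc=lambda u,v:(325+(u-400)/4-.4,135+v/4-.4)
B=[onz("top",cr(*q),.016)[:2] for q in((145,45),(252,66),(195,310),(82,288))]
print("base corners",B)
B=np.array(B);print("len",np.linalg.norm(B[0]-B[3]),np.linalg.norm(B[1]-B[2]),"wid",np.linalg.norm(B[0]-B[1]),np.linalg.norm(B[2]-B[3]))
d=(B[0]+B[1]-B[2]-B[3]);d/=np.linalg.norm(d);c=B.mean(0);print("xdir",d,"yaw",np.arctan2(d[1],d[0]),"spindle",c+d*.0425,"pivot",c-d*.0425)
# screws
# dark knob tops
k=mask(t,(0,0,0),(180,255,45),(244,262,200,214));p=np.argwhere(k)[:,::-1];print("knob top pix",p.mean(0),len(p))
def tri(a,b):
    o1,d1=ray("top",a);o2,d2=ray("scene",b);A=np.c_[d1,-d2];x=np.linalg.lstsq(A,o2-o1,rcond=None)[0];P1=o1+d1*x[0];P2=o2+d2*x[1];return (P1+P2)/2,np.linalg.norm(P1-P2)
print("knob tri",tri(cr(165,52),sc(617,140)))
print("knob top/bottom z from scene", [onz("scene",sc(*q),z) for q,z in(((620,115),.129),((615,168),.093))])
print("pillar tri",tri(cr(135,232),sc(555,45)))
# tray
hsv=cv2.cvtColor(t,cv2.COLOR_BGR2HSV)
m=mask(t,(0,0,0),(180,70,110),(350,440,148,268));m=cv2.morphologyEx(m,cv2.MORPH_OPEN,np.ones((3,3)))
c=max(cv2.findContours(m,0,1)[0],key=cv2.contourArea);h=cv2.approxPolyDP(cv2.convexHull(c),4,True)[:,0];print("tray hull",h.tolist())
R=np.array([onz("top",q,.024)[:2] for q in h]);print(R,[np.linalg.norm(R[i]-R[i-1]) for i in range(len(R))],"ctr",R.mean(0))
for n,q in(("jar",(390,183)),("dropper",(331,197)),("cup",(308,138))):print(n,onz("top",q,{"jar":.042,"dropper":.065,"cup":.06}[n]))
E
```

```text
roll top pix 252.52777099609375 222.15078735351562 10.690903663635254 151 [0.55   0.1919 0.058 ] r m 0.028617065362255983
base corners [array([0.5995, 0.2191]), array([0.5862, 0.144 ]), array([0.4184, 0.1765]), array([0.4317, 0.254 ])]
len 0.1713986011925356 0.17094149210444576 wid 0.07633027469721555 0.0785699938925993
xdir [ 0.9804 -0.1969] yaw -0.1982095505667229 spindle [0.5506 0.19  ] pivot [0.4673 0.2068]
knob top pix [250.8846 207.8462] 26
knob tri (array([0.5811, 0.1886, 0.1141]), np.float64(0.0010754776212287469))
knob top/bottom z from scene [array([0.578 , 0.1901, 0.129 ]), array([0.5805, 0.189 , 0.093 ])]
pillar tri (array([0.4687, 0.2071, 0.0965]), np.float64(0.002987139881673255))
tray hull [[405, 158], [425, 253], [376, 259], [361, 166]]
[[ 0.7443 -0.2267]
 [ 0.4781 -0.2764]
 [ 0.4594 -0.1425]
 [ 0.7184 -0.1017]] [np.float64(0.12761769246425458), np.float64(0.2708718399519505), np.float64(0.1352181055745396), np.float64(0.2622309045972317)] ctr [ 0.6001 -0.1868]
jar [ 0.6673 -0.1797  0.042 ]
dropper [ 0.621  -0.0163  0.065 ]
cup [0.7858 0.0491 0.06  ]
```

Call:
carry_out([
  [[0,0,6],[0.02,-0.03,0],1],
  [[0,0,6],[0.02,-0.03,0],1],
])

```text
time_s: 0.27
eef_pos: [0.2633, -0.5005, 0.2377]
ee_rot: [-3.09, -0.527, 0.001]
force: [-1.2, -0.1, -0.4]
gripper_width: 0.0855
grasp_force: 0.0
```

```bash
cat >> h.py <<'E'
from scipy.spatial.transform import Rotation as Ro
def rel(X,yaw):
    """shift and turn (tool axes) to reach TCP X, tool down with tool x at yaw"""
    s=arm.state();R=Ro.from_rotvec(s["ee_rot"]);g=Ro.from_euler("z",yaw)*Ro.from_euler("x",np.pi)
    return np.round(np.degrees((R.inv()*g).as_rotvec()),1),np.round(R.inv().apply(np.asarray(X)-s["eef_pos"]),4)
def show():
    s=arm.state();x=Ro.from_rotvec(s["ee_rot"]).as_matrix()[:,0]
    print(round(s["time_s"],2),"p",s["eef_pos"].round(4),"yaw",round(np.arctan2(x[1],x[0]),3),"q",s["joints"].round(3),"F",s["force"].round(1),"w",round(s["gripper_width"],4),"g",round(s["grasp_force"],1))
E
python3 - <<'E'
from h import *
show()
for y in(-.15,2.99):print(rel((.58,.188,.238),y))
for y in(-.15,2.99):print(rel((.40,.0,.238),y))
E
```

```text
0.27 p [ 0.2633 -0.5005  0.2377] yaw 0.338 q [-1.087  0.255 -0.129  1.193  0.002  1.716] F [-1.2 -0.1 -0.4] w 0.0855 g 0.0
(array([-0.4,  0.1, 28. ]), array([ 0.5271, -0.5445,  0.0036]))
(array([-1.000e-01, -5.000e-01, -1.519e+02]), array([ 0.5271, -0.5445,  0.0036]))
(array([-0.4,  0.1, 28. ]), array([ 0.295 , -0.4269,  0.0027]))
(array([-1.000e-01, -5.000e-01, -1.519e+02]), array([ 0.295 , -0.4269,  0.0027]))
```

Call:
carry_out([
  [[0,0,-152],[0.527,-0.544,0.003],0.5],
  [[0,0,-152],[0.527,-0.544,0.003],0.5],
  [[0,0,-152],[0.527,-0.544,0.003],0.5],
  [[0,0,-152],[0.527,-0.544,0.003],0.5],
  [[0,0,-152],[0.527,-0.544,0.003],0.5],
  [[0,0,-152],[0.527,-0.544,0.003],0.5],
  [[0,0,-152],[0.527,-0.544,0.003],0.5],
  [[0,0,-152],[0.527,-0.544,0.003],0.5],
  [[0,0,-152],[0.527,-0.544,0.003],0.5],
  [[0,0,-152],[0.527,-0.544,0.003],0.5],
  [[0,0,-152],[0.527,-0.544,0.003],0.5],
  [[0,0,-152],[0.527,-0.544,0.003],0.5],
  [[0,0,-152],[0.527,-0.544,0.003],0.5],
  [[0,0,-152],[0.527,-0.544,0.003],0.5],
  [[0,0,-152],[0.527,-0.544,0.003],0.5],
  [[0,0,-152],[0.527,-0.544,0.003],0.5],
  [[0,0,-152],[0.527,-0.544,0.003],0.5],
  [[0,0,-152],[0.527,-0.544,0.003],0.5],
  [[0,0,-152],[0.527,-0.544,0.003],0.5],
  [[0,0,-152],[0.527,-0.544,0.003],0.5],
])

```text
time_s: 1.93
eef_pos: [0.5789, 0.1865, 0.2351]
ee_rot: [-0.454, -3.108, -0.0]
force: [-0.3, -0.6, -0.5]
gripper_width: 0.0426
grasp_force: 0.0
```

```bash
python3 - <<'E'
from h import *
show();print(rel((.5805,.1885,.16),2.99),rel((.5805,.1885,.108),2.99))
E
```

```text
1.93 p [0.5789 0.1865 0.2351] yaw 2.852 q [ 3.110e-01  3.310e-01 -3.200e-02  1.208e+00  1.000e-03  6.010e-01] F [-0.3 -0.6 -0.5] w 0.0426 g 0.0
(array([ 0. , -0.1, -7.9]), array([-0.001 ,  0.0024,  0.0751])) (array([ 0. , -0.1, -7.9]), array([-0.0011,  0.0024,  0.1271]))
```

Call:
carry_out([
  [[0,0,-4],[-0.001,0.002,0.03],0.5],
  [[0,0,-8],[-0.001,0.002,0.06],0.5],
  [[0,0,-8],[-0.001,0.002,0.08],0.5],
  [[0,0,-8],[-0.001,0.002,0.09],0.5],
  [[0,0,-8],[-0.001,0.002,0.1],0.5],
  [[0,0,-8],[-0.001,0.002,0.11],0.5],
  [[0,0,-8],[-0.001,0.002,0.118],0.5],
  [[0,0,-8],[-0.001,0.002,0.125],0.5],
  [[0,0,-8],[-0.001,0.002,0.125],0.5],
])

```text
time_s: 2.68
eef_pos: [0.5796, 0.1847, 0.1103]
ee_rot: [-0.253, -3.13, 0.001]
force: [0.0, -0.1, 0.0]
gripper_width: 0.0428
grasp_force: 0.0
```

```bash
python3 - <<'E'
from h import *
show()
t=arm.camera("top")[190:280,205:305,::-1];s=arm.camera("scene")[120:210,325:425,::-1]
cv2.imwrite("pics/c2.png",np.hstack([cv2.resize(a,None,fx=4,fy=4,interpolation=cv2.INTER_CUBIC) for a in(t,s)]))
E
```

```text
2.68 p [0.5796 0.1847 0.1103] yaw 2.981 q [ 0.308  0.408 -0.217  0.948  0.     0.469] F [ 0.  -0.1  0. ] w 0.0428 g 0.0
```

View pics/c2.png

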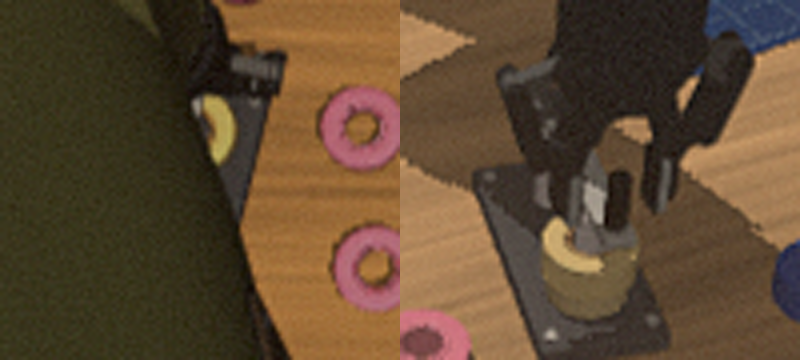

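Scene crop: the knob at crop (618,200) is between the open fingers, nearer the left one, and the arm is under it. I'll cage it with a narrow opening and swing it along the arc.

```bash
python3 - <<'E'
from h import *
c=np.array([.4675,.2073]);
for a in np.linspace(-.199,1.35,13)[1:]:
    t,d=rel((c[0]+.115*np.cos(a),c[1]+.115*np.sin(a),.1095),a+np.pi);print(round(a,3),t[2],d)
E
```

```text
-0.07 -5.2 [0.0003 0.0145 0.0021]
0.059 -12.6 [0.0026 0.0292 0.0021]
0.188 -20.0 [0.0068 0.0434 0.0021]
0.317 -27.4 [0.0127 0.057  0.0021]
0.446 -34.8 [0.0204 0.0697 0.0021]
0.576 -42.2 [0.0296 0.0813 0.0021]
0.705 -49.6 [0.0403 0.0916 0.0021]
0.834 -57.0 [0.0522 0.1005 0.0021]
0.963 -64.4 [0.0651 0.1078 0.0021]
1.092 -71.8 [0.0789 0.1133 0.0021]
1.221 -79.2 [0.0932 0.117  0.0021]
1.35 -86.6 [0.108  0.1189 0.0021]
```

Call:
carry_out([
  [[0,0,0],[0,0,0],0.22],
  [[0,0,0],[0,0,0],0.22],
  [[0,0,0],[0,0,0],0.22],
  [[0,0,0],[0,0,0],0.22],
  [[0,0,-5],[0,0.0145,0.001],0.22],
  [[0,0,-12],[0.0026,0.029,0.001],0.22],
  [[0,0,-19],[0.0068,0.0434,0.001],0.22],
  [[0,0,-26],[0.0127,0.057,0.001],0.22],
  [[0,0,-33],[0.0204,0.07,0.001],0.22],
  [[0,0,-40],[0.03,0.081,0.001],0.22],
  [[0,0,-47],[0.04,0.0916,0.001],0.22],
  [[0,0,-54],[0.052,0.1005,0.001],0.22],
  [[0,0,-61],[0.065,0.108,0.001],0.22],
  [[0,0,-68],[0.079,0.1135,0.001],0.22],
  [[0,0,-75],[0.093,0.117,0.001],0.22],
  [[0,0,-82],[0.108,0.119,0.001],0.22],
  [[0,0,-82],[0.108,0.119,0.001],0.22],
])

```text
time_s: 4.2
eef_pos: [0.4902, 0.3202, 0.1104]
ee_rot: [1.87, -2.523, -0.001]
force: [-0.1, 0.4, 0.6]
gripper_width: 0.0187
grasp_force: 0.0
```

```bash
python3 - <<'E'
from h import *
show()
t=arm.camera("top")[180:280,190:290,::-1];s=arm.camera("scene")[100:200,335:435,::-1]
cv2.imwrite("pics/c3.png",np.hstack([cv2.resize(a,None,fx=4,fy=4,interpolation=cv2.INTER_CUBIC) for a in(t,s)]))
E
```

```text
4.2 p [0.4902 0.3202 0.1104] yaw -1.866 q [ 0.578  0.369 -0.275  0.928  0.001 -0.698] F [-0.1  0.4  0.6] w 0.0187 g 0.0
```

View pics/c3.png

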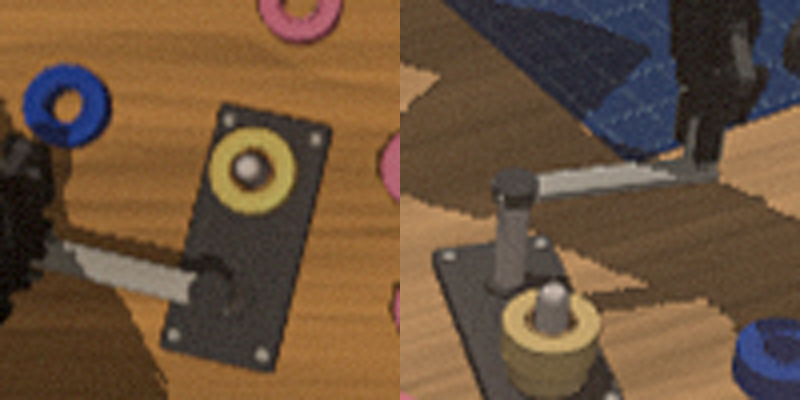

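The keeper now stands about a quarter turn open and the roll and spindle are free, with the roll centre at crop (252,170). I'll measure it precisely.

```bash
python3 - <<'E'
from h import *
np.set_printoptions(precision=4,suppress=True)
for n,box in(("top",(238,266,208,236)),("scene",(355,390,165,205))):
    im=np.ascontiguousarray(arm.camera(n)[:,:,::-1]);m=cv2.inRange(cv2.cvtColor(im,cv2.COLOR_BGR2HSV),(18,60,130 if n=="top" else 150),(35,255,255))
    z=np.zeros_like(m);x0,x1,y0,y1=box;z[y0:y1,x0:x1]=m[y0:y1,x0:x1]
    c=max(cv2.findContours(z,0,1)[0],key=cv2.contourArea);e=cv2.fitEllipse(c);print(n,e,onz(n,e[0],.058))
# spindle tip: bright blob in top
im=arm.camera("top");g=im[208:236,238:266].astype(float)
print("tip pix approx",onz("top",(190+248/4-.4,180+166/4-.4),.08))
show()
for z in(.16,):print(rel((.4902,.3202,z),-1.866))
E
```

```text
top ((252.53173828125, 222.0685272216797), (20.260251998901367, 20.581995010375977), 36.56151580810547) [0.5502 0.1919 0.058 ]
scene ((372.2883605957031, 179.84298706054688), (13.97134017944336, 21.892433166503906), 94.07472229003906) [0.5505 0.1927 0.058 ]
tip pix approx [0.5505 0.191  0.08  ]
4.45 p [0.4933 0.3195 0.1104] yaw -1.873 q [ 0.575  0.371 -0.271  0.928 -0.    -0.693] F [-1.7 -0.1 -0.3] w 0.0186 g 0.0
(array([-0. ,  0. , -0.4]), array([ 0.0003,  0.0032, -0.0496]))
```

Call:
carry_out([
  [[0,0,0],[0,0,-0.02],0.3],
  [[0,0,0],[0,0,-0.045],0.5],
  [[0,0,0],[0,0,-0.07],1],
  [[0,0,0],[0,0,-0.08],1],
  [[0,0,0],[0,0,-0.08],1],
])

```text
time_s: 4.87
eef_pos: [0.4947, 0.3204, 0.1931]
ee_rot: [-1.859, 2.526, -0.001]
force: [0.3, 0.2, 0.2]
gripper_width: 0.073
grasp_force: 0.0
```

```bash
python3 - <<'E'
from h import *
show();print(rel((.5503,.1918,.18),2.949))
E
```

```text
4.87 p [0.4947 0.3204 0.1931] yaw -1.873 q [ 0.575  0.311 -0.157  1.097 -0.    -0.694] F [0.3 0.2 0.2] w 0.073 g 0.0
(array([ 0. ,  0.3, 83.7]), array([ 0.1063, -0.0913,  0.013 ]))
```

Call:
carry_out([
  [[0,0,7],[0.01,-0.008,0],1],
  [[0,0,14],[0.02,-0.016,0],1],
  [[0,0,21],[0.03,-0.025,0],1],
  [[0,0,28],[0.04,-0.033,0],1],
  [[0,0,35],[0.05,-0.041,0],1],
  [[0,0,42],[0.06,-0.05,0],1],
  [[0,0,49],[0.07,-0.058,0],1],
  [[0,0,56],[0.08,-0.066,0],1],
  [[0,0,63],[0.09,-0.075,0],1],
  [[0,0,70],[0.1,-0.083,0],1],
  [[0,0,77],[0.106,-0.091,0.005],1],
  [[0,0,84],[0.106,-0.091,0.013],1],
  [[0,0,84],[0.106,-0.091,0.013],1],
  [[0,0,84],[0.106,-0.091,0.013],1],
  [[0,0,84],[0.106,-0.091,0.013],1],
])

```text
time_s: 6.12
eef_pos: [0.5476, 0.1914, 0.1766]
ee_rot: [-0.302, -3.126, 0.001]
force: [0.2, 0.9, 0.3]
gripper_width: 0.0858
grasp_force: 0.0
```

```bash
python3 - <<'E'
from h import *
show();print(rel((.5503,.1918,.040),2.949))
E
```

```text
6.12 p [0.5476 0.1914 0.1766] yaw 2.949 q [ 0.336  0.309 -0.199  1.065  0.     0.529] F [0.2 0.9 0.3] w 0.0858 g 0.0
(array([-0. , -0.1, -0. ]), array([-0.0027,  0.001 ,  0.1366]))
```

Call:
carry_out([
  [[0,0,0],[-0.003,0.001,0.03],1],
  [[0,0,0],[-0.003,0.001,0.05],1],
  [[0,0,0],[-0.003,0.001,0.07],1],
  [[0,0,0],[-0.003,0.001,0.085],1],
  [[0,0,0],[-0.003,0.001,0.1],1],
  [[0,0,0],[-0.003,0.001,0.115],1],
  [[0,0,0],[-0.003,0.001,0.125],1],
  [[0,0,0],[-0.003,0.001,0.135],1],
  [[0,0,0],[-0.003,0.001,0.135],1],
  [[0,0,0],[-0.003,0.001,0.135],1],
])

```text
time_s: 6.95
eef_pos: [0.551, 0.1919, 0.0422]
ee_rot: [-0.306, -3.126, 0.0]
force: [0.6, 0.6, -1.0]
gripper_width: 0.0854
grasp_force: 0.0
```

```bash
python3 - <<'E'
from h import *
show();print(rel((.5503,.1918,.040),2.949))
E
```

```text
6.95 p [0.551  0.1919 0.0422] yaw 2.947 q [ 0.335  0.433 -0.354  0.784 -0.     0.53 ] F [ 0.6  0.6 -1. ] w 0.0854 g 0.0
(array([-0. , -0. , -0.1]), array([ 0.0006, -0.0003,  0.0022]))
```

Positioned, so I'll grip at 25 N with 2 mm more depth.

Call:
carry_out([
  [[0,0,0],[0,0,0.002],1],
  [[0,0,0],[0,0,0.002],0.7],
  [[0,0,0],[0,0,0.002],0.5],
  [[0,0,0],[0,0,0.002],0.5],
  [[0,0,0],[0,0,0.002],0.5],
  [[0,0,0],[0,0,0.002],0.5],
  [[0,0,0],[0,0,0.002],0.5],
], newtons=25)

```text
time_s: 7.53
eef_pos: [0.5517, 0.192, 0.0413]
ee_rot: [0.307, 3.125, 0.001]
force: [-1.5, -0.5, 6.2]
gripper_width: 0.058
grasp_force: 26.5
```

```bash
python3 - <<'E'
from h import *
show()
E
```

```text
7.53 p [0.5517 0.192  0.0413] yaw 2.946 q [ 0.335  0.434 -0.356  0.78  -0.     0.531] F [-1.5 -0.5  6.2] w 0.058 g 26.5
```

Call:
carry_out([
  [[0,0,0],[0,0,-0.003],0.5],
  [[0,0,0],[0,0,-0.008],0.5],
  [[0,0,0],[0,0,-0.015],0.5],
  [[0,0,0],[0,0,-0.023],0.5],
  [[0,0,0],[0,0,-0.032],0.5],
  [[0,0,0],[0,0,-0.042],0.5],
  [[0,0,0],[0,0,-0.053],0.5],
  [[0,0,0],[0,0,-0.065],0.5],
  [[0,0,0],[0,0,-0.08],0.5],
  [[0,0,0],[0,0,-0.095],0.5],
  [[0,0,0],[0,0,-0.11],0.5],
  [[0,0,0],[0,0,-0.12],0.5],
  [[0,0,0],[0,0,-0.125],0.5],
  [[0,0,0],[0,0,-0.125],0.5],
])

```text
time_s: 8.7
eef_pos: [0.5521, 0.1922, 0.167]
ee_rot: [0.307, 3.124, 0.002]
force: [-0.8, 0.4, -0.6]
gripper_width: 0.0582
grasp_force: 26.9
```

```bash
python3 - <<'E'
from h import *
show()
s=arm.camera("scene")[90:215,320:445,::-1];t=arm.camera("top")[130:280,200:440,::-1]
cv2.imwrite("pics/c4.png",np.hstack([cv2.resize(s,(400,400),interpolation=cv2.INTER_CUBIC),cv2.resize(t,(400,400),interpolation=cv2.INTER_CUBIC)]))
ax=np.array([.985,.17]);c=np.array([.6001,-.1868])
print([ (np.round(pix("top",[*(c-a*ax),z]),1)) for a,z in((.0675,.005),(0,.024),(.138,.024),(-.138,.024))])
e=c-.0675*ax;print("empty",e)
E
```

```text
8.7 p [0.5521 0.1922 0.167 ] yaw 2.946 q [ 0.335  0.32  -0.206  1.042 -0.     0.531] F [-0.8  0.4 -0.6] w 0.0582 g 26.9
[array([394.7, 232.6]), array([391.6, 208.1]), array([400.9, 257.7]), array([382.7, 160.4])]
empty [ 0.5336125 -0.198275 ]
```

View pics/c4.png

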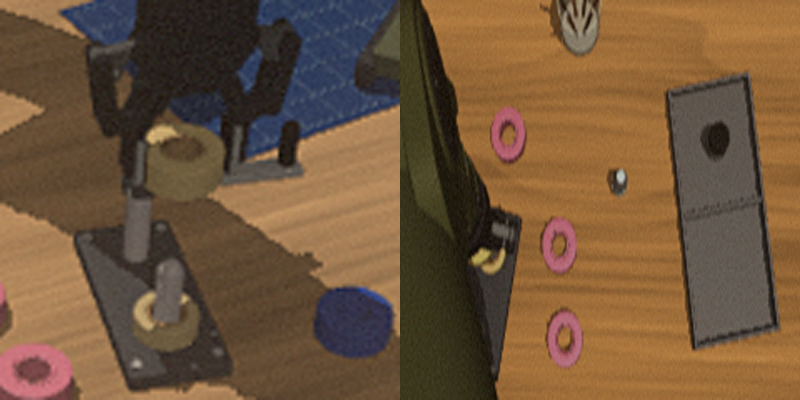

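Only the upper roll came up; the lower roll at crop (165,320) is still on the spindle. The tray's empty half spans crop (683,217) to (778,348), so its centre is about (0.534,-0.200). Now the transfer.

```bash
python3 - <<'E'
from h import *
Q=np.array([onz("top",q,.024)[:2] for q in((360.8,164.5),(408.2,157.8),(426.8,253.8),(377,260.5))])
print([np.linalg.norm(Q[i]-Q[i-1]).round(3) for i in range(4)]);f=(Q[0]+Q[1])/2;n=(Q[2]+Q[3])/2;d=(f-n)/np.linalg.norm(f-n);print(Q.mean(0),d,np.arctan2(d[1],d[0]),"empty",Q.mean(0)-.0675*d)
show();print(rel((.534,-.200,.167),3.31))
E
```

```text
[np.float64(0.271), np.float64(0.136), np.float64(0.273), np.float64(0.138)]
[ 0.59983432 -0.19085922] [0.98633618 0.1647451 ] 0.1654995740464058 empty [ 0.53325663 -0.20197951]
8.8 p [0.551  0.1918 0.165 ] yaw 2.946 q [ 0.335  0.322 -0.208  1.041  0.     0.531] F [-0.5 -1.2 -0.5] w 0.0577 g 26.9
(array([ -0. ,  -0. , -20.9]), array([-0.0596, -0.3876, -0.002 ]))
```

Call:
carry_out([
  [[0,0,-1],[-0.002,-0.01,0],0.5],
  [[0,0,-2],[-0.005,-0.03,0],0.5],
  [[0,0,-4],[-0.009,-0.055,0],0.5],
  [[0,0,-6],[-0.013,-0.085,0],0.5],
  [[0,0,-8],[-0.018,-0.115,0],0.5],
  [[0,0,-10],[-0.022,-0.145,0],0.5],
  [[0,0,-11],[-0.027,-0.175,0],0.5],
  [[0,0,-13],[-0.032,-0.205,0],0.5],
  [[0,0,-14],[-0.036,-0.235,0],0.5],
  [[0,0,-16],[-0.041,-0.265,0],0.5],
  [[0,0,-17],[-0.045,-0.295,0],0.5],
  [[0,0,-18],[-0.05,-0.325,0],0.5],
  [[0,0,-19],[-0.054,-0.35,0],0.5],
  [[0,0,-20],[-0.057,-0.37,0],0.5],
  [[0,0,-21],[-0.059,-0.382,0],0.5],
  [[0,0,-21],[-0.06,-0.388,0],0.5],
  [[0,0,-21],[-0.06,-0.388,0],0.5],
  [[0,0,-21],[-0.06,-0.388,0],0.5],
])

```text
time_s: 10.3
eef_pos: [0.5341, -0.1999, 0.1646]
ee_rot: [0.267, -3.129, -0.002]
force: [0.7, 0.5, -0.6]
gripper_width: 0.0577
grasp_force: 26.9
```

```bash
python3 - <<'E'
from h import *
show();print(rel((.534,-.201,.0125),3.31))
E
```

```text
10.3 p [ 0.5341 -0.1999  0.1646] yaw -2.971 q [-0.358  0.299 -0.24   1.032  0.    -0.528] F [ 0.7  0.5 -0.6] w 0.0577 g 26.9
(array([ 0.1, -0.1,  0.1]), array([ 0.0002, -0.0012,  0.1521]))
```

Lowering most of the way, then creeping until I feel contact.

Call:
carry_out([
  [[0,0,0],[0,-0.001,0.015],0.5],
  [[0,0,0],[0,-0.001,0.035],0.5],
  [[0,0,0],[0,-0.001,0.055],0.5],
  [[0,0,0],[0,-0.001,0.075],0.5],
  [[0,0,0],[0,-0.001,0.095],0.5],
  [[0,0,0],[0,-0.001,0.11],0.5],
  [[0,0,0],[0,-0.001,0.122],0.5],
  [[0,0,0],[0,-0.001,0.132],0.5],
  [[0,0,0],[0,-0.001,0.14],0.5],
  [[0,0,0],[0,-0.001,0.145],0.5],
  [[0,0,0],[0,-0.001,0.147],0.5],
  [[0,0,0],[0,-0.001,0.147],0.5],
  [[0,0,0],[0,-0.001,0.147],0.5],
])

```text
time_s: 11.38
eef_pos: [0.5352, -0.2015, 0.0188]
ee_rot: [-0.268, 3.129, -0.001]
force: [-0.1, 0.3, -0.1]
gripper_width: 0.058
grasp_force: 26.9
```

```bash
python3 - <<'E'
from h import *
show()
E
```

```text
11.38 p [ 0.5352 -0.2015  0.0188] yaw -2.971 q [-0.36   0.442 -0.406  0.722  0.    -0.531] F [-0.1  0.3 -0.1] w 0.058 g 26.9
```

Call:
carry_out([
  [[0,0,0],[0,0,0.002],0.5],
  [[0,0,0],[0,0,0.004],0.5],
  [[0,0,0],[0,0,0.005],0.5],
  [[0,0,0],[0,0,0.0055],0.5],
  [[0,0,0],[0,0,0.0055],0.5],
  [[0,0,0],[0,0,0.0055],0.5],
])

```text
time_s: 11.88
eef_pos: [0.5347, -0.2014, 0.0128]
ee_rot: [-0.268, 3.13, -0.0]
force: [0.0, 0.3, -0.1]
gripper_width: 0.058
grasp_force: 26.9
```

Call:
carry_out([
  [[0,0,0],[0,0,0.001],0.5],
  [[0,0,0],[0,0,0.001],0.5],
  [[0,0,0],[0,0,0.001],0.5],
])

```text
time_s: 12.13
eef_pos: [0.5349, -0.2015, 0.0123]
ee_rot: [-0.268, 3.13, -0.0]
force: [-0.5, 0.1, 5.9]
gripper_width: 0.058
grasp_force: 27.3
```

Contact at 6 N, at the height expected for the roll's underside. Release partly, then rise.

Call:
carry_out([
  [[0,0,0],[0,0,0.001],0.72],
  [[0,0,0],[0,0,0.001],0.76],
  [[0,0,0],[0,0,0.001],0.8],
  [[0,0,0],[0,0,0.001],0.82],
  [[0,0,0],[0,0,0.001],0.82],
  [[0,0,0],[0,0,-0.005],0.82],
  [[0,0,0],[0,0,-0.015],0.82],
  [[0,0,0],[0,0,-0.03],0.82],
  [[0,0,0],[0,0,-0.055],0.82],
  [[0,0,0],[0,0,-0.085],0.82],
  [[0,0,0],[0,0,-0.12],0.5],
  [[0,0,0],[0,0,-0.16],0.5],
  [[0,0,0],[0,0,-0.19],0.5],
  [[0,0,0],[0,0,-0.19],0.5],
])

```text
time_s: 13.3
eef_pos: [0.5385, -0.2028, 0.2102]
ee_rot: [-0.267, 3.119, -0.008]
force: [1.8, -1.2, 0.1]
gripper_width: 0.0428
grasp_force: 0.0
```

```bash
python3 - <<'E'
from h import *
show()
im=np.ascontiguousarray(arm.camera("scene")[:,:,::-1]);t=np.ascontiguousarray(arm.camera("top")[:,:,::-1])
k=lambda a:cv2.resize(a,(400,400),interpolation=cv2.INTER_CUBIC)
cv2.imwrite("pics/c5.png",np.hstack([k(im[130:330,155:435][:, :]),k(t[130:280,200:440])]))
# current knob position: dark pixels close to predicted
c=np.array([.4675,.2073])
for a in(1.35,1.37,1.39):print(a,pix("top",[c[0]+.115*np.cos(a),c[1]+.115*np.sin(a),.129]).round(1),pix("scene",[c[0]+.115*np.cos(a),c[1]+.115*np.sin(a),.111]).round(1))
print(rel((.4905,.320,.20),-1.78))
E
```

```text
13.3 p [ 0.5385 -0.2028  0.2102] yaw -2.971 q [-0.36   0.27  -0.172  1.116  0.    -0.531] F [ 1.8 -1.2  0.1] w 0.0428 g 0.0
1.35 [195.3 241.3] [408.8 135.3]
1.37 [195.1 242.2] [408.5 134.8]
1.39 [194.8 243.2] [408.1 134.2]
(array([ -0.2,   0.1, -68.2]), array([-0.0439,  0.522 ,  0.0033]))
```

View pics/c5.png

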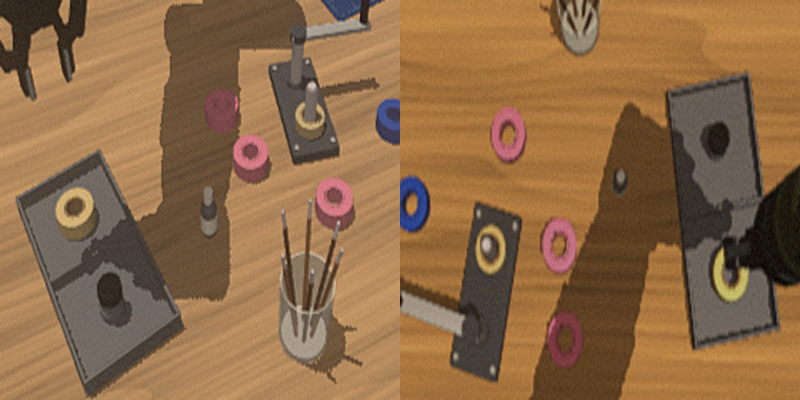

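The roll lies flat in the tray's empty half at crop (75,212), the keeper is still open, the lower roll is on the spindle and the bystanders haven't moved. Now I'll locate the knob in both views.

```bash
python3 - <<'E'
from h import *
uv={}
for n,b in(("top",(184,206,232,254)),("scene",(398,422,120,150))):
    im=np.ascontiguousarray(arm.camera(n)[:,:,::-1]);v=im.max(2);x0,x1,y0,y1=b;m=np.zeros_like(v);m[y0:y1,x0:x1]=(v[y0:y1,x0:x1]<40)*255
    k,l,st,ce=cv2.connectedComponentsWithStats(m)
    for i in range(1,k):
        if st[i,4]>8:print(n,st[i],ce[i])
    i=1+np.argmax(st[1:,4]);uv[n]=ce[i]
o1,d1=ray("top",uv["top"]);o2,d2=ray("scene",uv["scene"]);x=np.linalg.lstsq(np.c_[d1,-d2],o2-o1,rcond=None)[0];P1=o1+d1*x[0];P2=o2+d2*x[1]
K=(P1+P2)/2;print(K,np.linalg.norm(P1-P2),K[:2]-[.4675,.2073],np.linalg.norm(K[:2]-[.4675,.2073]))
print(onz("top",uv["top"],.12),onz("scene",uv["scene"],.111))
E
```

```text
top [193 240   8   4  19] [196.78947368 241.47368421]
[0.49221616 0.3203844  0.10190468] 0.00727970263443156 [0.02471616 0.1130844 ] 0.11575392274187712
[0.49283536 0.31854388 0.12      ] [0.50225056 0.30867007 0.111     ]
```

Call:
carry_out([
  [[0,0,-2],[-0.001,0.01,0],0.5],
  [[0,0,-6],[-0.003,0.035,0],0.5],
  [[0,0,-10],[-0.006,0.065,0],0.5],
  [[0,0,-14],[-0.009,0.1,0],0.5],
  [[0,0,-18],[-0.012,0.135,0],0.5],
  [[0,0,-23],[-0.015,0.17,0],0.5],
  [[0,0,-28],[-0.018,0.205,0],0.5],
  [[0,0,-32],[-0.021,0.24,0],0.5],
  [[0,0,-37],[-0.024,0.275,0],0.5],
  [[0,0,-42],[-0.027,0.31,0],0.5],
  [[0,0,-46],[-0.03,0.345,0],0.5],
  [[0,0,-50],[-0.033,0.38,0],0.5],
  [[0,0,-55],[-0.036,0.415,0],0.5],
  [[0,0,-59],[-0.039,0.45,0],0.5],
  [[0,0,-63],[-0.042,0.48,0],0.5],
  [[0,0,-66],[-0.044,0.505,0],0.5],
  [[0,0,-68],[-0.045,0.516,0],0.5],
  [[0,0,-68],[-0.046,0.521,0],0.5],
  [[0,0,-68],[-0.046,0.521,0],0.5],
  [[0,0,-68],[-0.046,0.521,0],0.5],
])

```text
time_s: 15.17
eef_pos: [0.4911, 0.3189, 0.2011]
ee_rot: [1.97, -2.445, 0.001]
force: [-0.1, 0.5, 0.5]
gripper_width: 0.0427
grasp_force: 0.0
```

```bash
python3 - <<'E'
from h import *
show();print(rel((.4925,.319,.110),-1.79))
E
```

```text
15.17 p [0.4911 0.3189 0.2011] yaw -1.785 q [ 5.760e-01  3.050e-01 -1.460e-01  1.121e+00 -1.000e-03 -7.810e-01] F [-0.1  0.5  0.5] w 0.0427 g 0.0
(array([ 0. , -0.1,  0.3]), array([-0.0005, -0.0014,  0.0911]))
```

Call:
carry_out([
  [[0,0,0],[0,-0.001,0.02],0.5],
  [[0,0,0],[0,-0.001,0.035],0.5],
  [[0,0,0],[0,-0.001,0.05],0.5],
  [[0,0,0],[0,-0.001,0.06],0.5],
  [[0,0,0],[0,-0.001,0.07],0.5],
  [[0,0,0],[0,-0.001,0.08],0.5],
  [[0,0,0],[0,-0.001,0.09],0.5],
  [[0,0,0],[0,-0.001,0.09],0.5],
  [[0,0,0],[0,-0.001,0.09],0.22],
  [[0,0,0],[0,-0.001,0.09],0.22],
  [[0,0,0],[0,-0.001,0.09],0.22],
  [[0,0,0],[0,-0.001,0.09],0.22],
])

```text
time_s: 16.17
eef_pos: [0.4929, 0.32, 0.1125]
ee_rot: [-1.972, 2.444, -0.0]
force: [0.3, 0.7, 0.0]
gripper_width: 0.019
grasp_force: 0.0
```

```bash
python3 - <<'E'
from h import *
show()
c=np.array([.4675,.2073]);p=arm.state()["eef_pos"][:2]-c;a0=np.arctan2(p[1],p[0]);print(a0,np.linalg.norm(p))
for a in np.linspace(a0,-.19,14)[1:]:
    t,d=rel((c[0]+.115*np.cos(a),c[1]+.115*np.sin(a),.1095),a+np.pi);print(round(a,3),t[2],d)
E
```

```text
16.17 p [0.4929 0.32   0.1125] yaw -1.784 q [ 0.576  0.369 -0.27   0.931  0.    -0.782] F [0.3 0.7 0. ] w 0.019 g 0.0
1.3488146502565814 0.11557145977985477
1.23 7.3 [ 0.0015 -0.0136  0.003 ]
1.112 14.1 [ 0.004  -0.0269  0.003 ]
0.994 20.9 [ 0.0081 -0.0399  0.003 ]
0.875 27.6 [ 0.0137 -0.0523  0.003 ]
0.757 34.4 [ 0.0207 -0.064   0.003 ]
0.639 41.2 [ 0.029  -0.0747  0.003 ]
0.52 48.0 [ 0.0386 -0.0844  0.003 ]
0.402 54.8 [ 0.0492 -0.0929  0.003 ]
0.283 61.5 [ 0.0608 -0.1001  0.003 ]
0.165 68.3 [ 0.0731 -0.1058  0.003 ]
0.047 75.1 [ 0.086  -0.1101  0.003 ]
-0.072 81.9 [ 0.0994 -0.1128  0.003 ]
-0.19 88.7 [ 0.1129 -0.1139  0.003 ]
```

Call:
carry_out([
  [[0,0,7],[0.0015,-0.0136,0.002],0.22],
  [[0,0,14],[0.004,-0.027,0.002],0.22],
  [[0,0,21],[0.008,-0.04,0.002],0.22],
  [[0,0,28],[0.0137,-0.0523,0.002],0.22],
  [[0,0,34.5],[0.0207,-0.064,0.002],0.22],
  [[0,0,41],[0.029,-0.0747,0.002],0.22],
  [[0,0,48],[0.0386,-0.0844,0.002],0.22],
  [[0,0,55],[0.049,-0.093,0.002],0.22],
  [[0,0,61.5],[0.061,-0.1,0.002],0.22],
  [[0,0,68],[0.073,-0.106,0.002],0.22],
  [[0,0,75],[0.086,-0.11,0.002],0.22],
  [[0,0,80],[0.095,-0.112,0.002],0.22],
  [[0,0,83],[0.101,-0.113,0.002],0.22],
  [[0,0,85],[0.105,-0.1135,0.002],0.22],
  [[0,0,86],[0.108,-0.1138,0.002],0.22],
  [[0,0,86],[0.108,-0.1138,0.002],0.22],
  [[0,0,86],[0.108,-0.1138,0.002],0.22],
])

```text
time_s: 17.58
eef_pos: [0.5811, 0.1901, 0.1101]
ee_rot: [0.224, 3.133, 0.0]
force: [0.6, 0.3, -0.3]
gripper_width: 0.0189
grasp_force: 0.0
```

```bash
python3 - <<'E'
from h import *
show()
c=np.array([.4675,.2073]);p=arm.state()["eef_pos"][:2]-c;a0=np.arctan2(p[1],p[0]);print(a0,np.linalg.norm(p))
E
```

```text
17.58 p [0.5811 0.1901 0.1101] yaw 2.999 q [ 0.316  0.412 -0.211  0.947  0.     0.459] F [ 0.6  0.3 -0.3] w 0.0189 g 0.0
-0.15043505927149964 0.11488071738058671
```

Call:
carry_out([
  [[0,0,0],[0,-0.001,0],0.22],
  [[0,0,0],[0,-0.002,0],0.22],
  [[0,0,0],[0,-0.003,0],0.22],
  [[0,0,0],[0,-0.004,0],0.22],
  [[0,0,0],[0,-0.005,0],0.22],
  [[0,0,0],[0,-0.005,0],0.22],
  [[0,0,0],[0,-0.005,0],0.22],
])

```text
time_s: 18.17
eef_pos: [0.5801, 0.1849, 0.1097]
ee_rot: [-0.225, -3.133, 0.0]
force: [0.5, 0.3, -0.0]
gripper_width: 0.0186
grasp_force: 0.0
```

Call:
carry_out([
  [[0,0,0],[0,-0.001,0],0.22],
  [[0,0,0],[0,-0.002,0],0.22],
  [[0,0,0],[0,-0.002,0],0.22],
  [[0,0,0],[0,-0.002,0],0.22],
])

```text
time_s: 18.5
eef_pos: [0.58, 0.1841, 0.1098]
ee_rot: [-0.224, -3.133, -0.003]
force: [-0.7, 5.5, -2.2]
gripper_width: 0.0187
grasp_force: 2.6
```

Call:
carry_out([
  [[0,0,0],[0,-0.001,0],0.22],
  [[0,0,0],[0,-0.001,0],0.22],
  [[0,0,0],[0,-0.001,0],0.22],
])

```text
time_s: 18.75
eef_pos: [0.5799, 0.184, 0.1098]
ee_rot: [-0.223, -3.134, -0.006]
force: [0.2, 7.9, -2.8]
gripper_width: 0.0192
grasp_force: 3.9
```

```bash
python3 - <<'E'
from h import *
show()
E
```

```text
18.75 p [0.5799 0.184  0.1098] yaw 2.999 q [ 0.305  0.407 -0.22   0.943  0.003  0.448] F [ 0.2  7.9 -2.8] w 0.0192 g 3.9
```

The force rises with no further travel, so the keeper is at its stop. One more millimetre to be sure, then back to centre, open and rise.

Call:
carry_out([
  [[0,0,0],[0,-0.001,0],0.22],
  [[0,0,0],[0,-0.0015,0],0.22],
  [[0,0,0],[0,-0.0015,0],0.22],
])

```text
time_s: 19.0
eef_pos: [0.5799, 0.1838, 0.1099]
ee_rot: [0.222, 3.134, 0.01]
force: [2.1, 12.1, -4.6]
gripper_width: 0.0193
grasp_force: 6.0
```

Call:
carry_out([
  [[0,0,0],[0,0.003,0],0.25],
  [[0,0,0],[0,0.0055,0],0.32],
  [[0,0,0],[0,0.006,0],0.45],
  [[0,0,0],[0,0.006,0],0.5],
  [[0,0,0],[0,0.006,0],0.5],
  [[0,0,0],[0,0.006,-0.01],0.5],
  [[0,0,0],[0,0.006,-0.025],0.5],
  [[0,0,0],[0,0.006,-0.05],0.5],
  [[0,0,0],[0,0.006,-0.08],0.5],
  [[0,0,0],[0,0.006,-0.11],0.5],
  [[0,0,0],[-0.03,0.03,-0.14],0.5],
  [[0,0,0],[0.03,0.07,-0.15],0.5],
  [[0,0,0],[0.05,0.11,-0.15],0.5],
  [[0,0,0],[0.07,0.15,-0.15],0.5],
  [[0,0,0],[0.07,0.15,-0.15],0.5],
])

```text
time_s: 20.25
eef_pos: [0.5308, 0.341, 0.2613]
ee_rot: [0.225, 3.133, 0.002]
force: [-0.2, 0.2, -0.3]
gripper_width: 0.0425
grasp_force: 0.0
```

```bash
python3 - <<'E'
from h import *
show()
s=arm.camera("scene")[:,:,::-1];t=arm.camera("top")[:,:,::-1]
k=lambda a:cv2.resize(a,(400,400),interpolation=cv2.INTER_CUBIC)
cv2.imwrite("pics/c6.png",np.hstack([k(s[130:330,155:435]),k(t[190:290,205:305])]))
E
```

```text
20.25 p [0.5308 0.341  0.2613] yaw 2.998 q [0.571 0.365 0.075 1.279 0.    0.714] F [-0.2  0.2 -0.3] w 0.0425 g 0.0
```

View pics/c6.png

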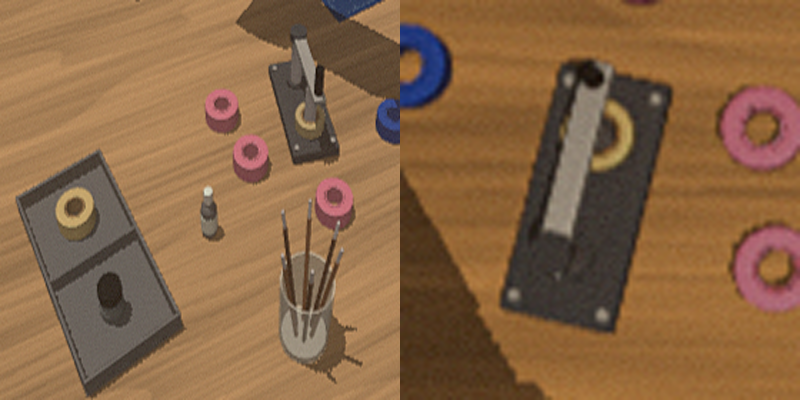

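The roll sits flat in the tray, the keeper is back over the spindle, the lower roll is in place and the bystanders are untouched. One numeric check of the knob against the pushed position at the stop.

```bash
python3 - <<'E'
from h import *
hsv=cv2.cvtColor(np.ascontiguousarray(arm.camera("top")[:,:,::-1]),cv2.COLOR_BGR2HSV)
p=np.argwhere(hsv[200:214,244:262,2]<=45)[:,::-1]+[244,200];u=p.mean(0)
K=onz("top",u,.122);r=K[:2]-[.4675,.2073];print(u,len(p),K,np.linalg.norm(r),np.arctan2(r[1],r[0]))
E
```

```text
[251.38709677 208.58064516] 31 [0.57774909 0.18633482 0.122     ] 0.11222477830976786 -0.1879182141927075
```

```bash
python3 -c "
from plant import arm
print(arm.sign_off())"
```

```text
the job is handed in; nothing more can be done
None
```

The job is handed in after about 20 s of robot time: the upper roll lies flat in the tray's empty compartment, the lower roll is still on the spindle, the keeper is shut against its stop, and the jar, dropper and brush cup look unmoved in the last pictures.

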